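# Dress a plate edge with three forward file strokes

### The job

Take the file out of its wooden cradle by its grip and dress the top edge of the aluminium plate in the sprung filing stand: three full strokes (some 70 mm each) with the blade flat and square across the middle of the edge, toe first, pushed towards the stand's red end with a steady force of about 10 N, lifting the file clear of the plate for every return so that it is never dragged backward. Do not press hard (over 20 N), then lay the file back in its cradle without dropping it, and leave the other things on the table where they are.

Things in the scene. Friction and masses are not known exactly. Their poses are not given: they have to be found in the camera images.
- file: Flat file fixed under a block holder, 0.18 to 0.35 kg. Origin: centre of the underside of the blade. x axis along the blade towards its toe (tapered bare tip), z up out of the grip. Blade 26 mm wide, 6 mm thick, from x = +85 mm (toe) to x = -85 mm (heel, orange cap 26 mm wide, 9.5 mm high); the underside is flat and is the cutting face.
- file_grip (a point): Centre of the file's wooden grip block, 36 mm above the blade's underside, above the middle of the blade; axes as the file's. The grip is 66 mm long (x), 18 mm wide (y) and rises from 12 to 57 mm above the underside, so it is taken from above across its width; below it an aluminium shoe 22 mm wide and 74 mm long reaches from 6 to 12 mm.
- file_toe (a point): Point at the toe end of the blade, 85 mm along x from the grip centre and 3 mm above the underside.
- file_cradle: Fixed light-wood cradle with a black rubber floor, 216 x 62 x 19 mm, origin at the centre of its underside, x along the channel. The file lies lengthwise in the channel, which is 184 mm long and 40 to 42 mm wide inside; floor 12 mm above the origin, walls to 19 mm. File grip centre is 48 mm above the origin when the file lies in it.
- filing_stand: Fixed sprung filing stand, grey base 150 x 110 x 12 mm, origin at the centre of the base's underside. +x points to the end with the red end block (46 mm high), roughly away from the robot; the end block at -x is grey (38 mm high). The file is pushed along +x across the plate, whose top edge runs along y.
- plate_place (a point): Fixed point 72 mm above the stand's origin, axes as the stand's: top of the blue jaws, under the middle of the plate's edge. The upright aluminium plate in the jaws has a top edge 6 mm thick (x), 74 mm long (y). The edge lies 13 to 21 mm above this point, differently every time, and its height is not reported: find it by touch. Nothing else of the stand is higher than the jaws.
- press (a joint): How far the plate and jaws are pushed down against their spring, m; 0 untouched, stiffness 4 N per mm (10 N gives 0.0025), stop at 0.009.
- drag (a joint): How far the plate's carriage is dragged along the stand's x axis against its spring, m; positive when the file drags it forward (towards the red end), negative when dragged backward; 2.5 N per mm, stops at +-0.008, returns to 0 when let go.
- grey_box: Grey flat box with a lid, 57 x 74 x 25 mm, loose on the table; bystander. Origin at the centre of its underside.
- driver: Screwdriver with red handle, 160 mm long, 25 mm thick, loose on the table; bystander. Origin on the table at its middle.
Not all that is in view belongs to the job. Leave any turquoise look-alike of the file alone.

How it is judged (in metres and radians):
On the way, in this order (a step that is already met when the one before it is completed fails the run):
1. the file is lifted out of its cradle (height (world z) of file_grip above 0.08 m), for 0.1 s.
2. first stroke begins: pressing the plate edge flat with 4 to 19 N and dragging it forward, grip centre more than 22 mm before the edge line (x of file_grip in the frame of filing_stand between -0.075 and -0.022 m and y of file_grip in the frame of filing_stand between -0.022 and 0.022 m and x of file_toe in the frame of filing_stand above 0.02 m and value of joint press between 0.001 and 0.0048 m and value of joint drag above 0.0005 m and angle between file_grip's own z axis and vertical below 0.15 rad and angle between the x axis of file_grip and the x axis of filing_stand, either way round below 0.26 rad and contact force between file and filing_stand above 1 N), for 0.04 s.
3. first stroke ends: pressing the plate edge flat with 4 to 19 N and dragging it forward, grip centre more than 22 mm past the edge line (x of file_grip in the frame of filing_stand between 0.022 and 0.075 m and y of file_grip in the frame of filing_stand between -0.022 and 0.022 m and x of file_toe in the frame of filing_stand above 0.02 m and value of joint press between 0.001 and 0.0048 m and value of joint drag above 0.0005 m and angle between file_grip's own z axis and vertical below 0.15 rad and angle between the x axis of file_grip and the x axis of filing_stand, either way round below 0.26 rad and contact force between file and filing_stand above 1 N), for 0.04 s.
4. after the first stroke the file is carried back over the edge without touching the stand (x of file_grip in the frame of filing_stand between -0.02 and 0.018 m and contact force between file and filing_stand below 0.2 N), for 0.02 s.
5. second stroke begins: pressing the plate edge flat with 4 to 19 N and dragging it forward, grip centre more than 22 mm before the edge line (all of step 2), for 0.04 s.
6. second stroke ends: pressing the plate edge flat with 4 to 19 N and dragging it forward, grip centre more than 22 mm past the edge line (all of step 3), for 0.04 s.
7. after the second stroke the file is carried back over the edge without touching the stand (all of step 4), for 0.02 s.
8. third stroke begins: pressing the plate edge flat with 4 to 19 N and dragging it forward, grip centre more than 22 mm before the edge line (all of step 5), for 0.04 s.
9. third stroke ends: pressing the plate edge flat with 4 to 19 N and dragging it forward, grip centre more than 22 mm past the edge line (all of step 6), for 0.04 s.
At the end, for the whole second after the job is handed in: Three strokes made; the file lies let go and at rest in its cradle, flat on the floor, lengthwise within 0.15 rad, its centre within 14 mm along and 12 mm across the channel; the plate stands free, drag and press within 0.8 mm of zero (x of file_grip in the frame of file_cradle between -0.014 and 0.014 m and y of file_grip in the frame of file_cradle between -0.012 and 0.012 m and z of file_grip in the frame of file_cradle between 0.043 and 0.053 m and angle between file_grip's own z axis and vertical below 0.08 rad and angle between the x axis of file_grip and the x axis of file_cradle, either way round below 0.15 rad and linear speed of file below 0.02 m/s and value of joint press between -0.0008 and 0.0008 m and value of joint drag between -0.0008 and 0.0008 m); the robot touches nothing.
It fails at once if the plate is dragged backward (towards the grey end) by more than a graze: drag below -1 mm, 2.5 N (value of joint drag below -0.001 m).
It fails at once if the plate is pressed too hard (press above 6 mm, 24 N) (value of joint press above 0.006 m).
It fails at once if the file is dropped (moves faster than 0.4 m/s with no finger on it) (contact force between the fingers and file below 0.05 N and linear speed of file above 0.4 m/s).
It fails at once if the grey box or the screwdriver is disturbed (moved more than 15 mm) (distance of any of grey_box, driver from where it was at the start of the episode above 0.015 m).
It also fails if it takes over 62 s, if anything falls off the work surface, if the arm or the gripper's body presses on something with over 40 N, if the wrist force passes 120 N, or if a joint passes its speed limit or range.

### The arm

A 7-joint arm with a two-finger parallel gripper is mounted at the origin on a cart in front of the work surface, level with it; the furniture and walls round the work are solid. World frame = base frame: x ahead of the robot, y to its left, z up, the work surface at z = 0. Lengths are in mm, angles in rad, forces in N, time in s.
With the tool pointing down it reaches from about 400 to 850 mm from the base axis. Payload 4.5 kg.
Tool frame: the origin (TCP) lies between the finger pads; the fingertips stand 14 mm ahead of it and the grasp point (between the pads) lies 5 mm behind it; x points along the fingers, z is the direction in which the jaws open and shut, and the axes are right-handed (so a half turn about x gives the same grasp; the last joint's range is limited). The gripper opens to 85 mm and grips with 20 to 120 N. Pads are 22 mm wide; open, the fingers measure 114 mm over their backs; the gripper's body (76 mm by 85 mm) begins 54 mm behind the grasp point. The pads swing forward as they close: fully open they stand 13 mm farther back than shut.
Start: joints at [1.314, 0.689, -0.195, 1.565, 0.157, 0.902, -0.215], TCP at [179.229, -598.776, 216.217] pointing down, gripper open.
Joint ranges: [-3.01, 3.01], [-0.46, 2.08], [-1.47, 1.51], [0.13, 2.56], [-1, 4.14], [0.04, 2.09], [-2.66, 2.66]. Speed limits (rad/s): [2.57, 2.57, 3.14, 3.14, 3.14, 3.14, 3.14].

### API

Orientations are given as a 3x3 rotation matrix whose columns are the frame's x, y, z axes.
In Python, from cell import robot gives the robot as it stands. The module is installed in compiled form; this text tells all that it offers.
- The arm moves only by the tool carry_out, never from a script. Its argument "plan" is a list of rows, each a list of 3 entries, a list of its own where there are three numbers: the finger opening in mm, from 0 to 85.4, then the shift along the tool's x, y, z in mm, then the turn about the tool's x in rad. In form: [[grip, [tx, ty, tz], twist], ...]. A call has 1 to 20 rows; each row is the pose to reach, as a shift and turn from the pose commanded when the call began, along the tool's axes at that moment; what a row does not reach only later rows make up. A row lasts 1/8 s, in which the tool goes at most 62.5 mm and 10.7 degrees, less where a joint would pass 70% of its speed; a pose out of reach is approached as far as the arm can. A call with a gripper value outside its range is refused whole. The fingers move at their own pace and stop on an object; "force" is the grip in N (left out, the last holds). Time passes only in rows, so rows that repeat a pose let the fingers close. It gives the time, the measured TCP pose, the force and the opening at its end, in the units of the state.
- robot.read_state(): the state, without advancing time (a new reading comes with each control period).
- robot.grab_frame(name): name is "scene" or "top" or "wrist"; returns a dict with "img" (480x640x3 uint8, red, green, blue), "fx", "fy", "cx", "cy" (pixels), "T" (4x4, takes a point from camera to world coordinates). Camera axes: x right, y up, looking along -z (the intrinsics and any distortion apply to the point x, -y, -z); pixel columns grow to the right and rows downward; lengths in mm; the calibration is good to about 2 mm. The wrist camera is an equidistant fisheye: a pixel r from the principal point sees the ray r / f radians off the axis. A picture is of the moment at which its call begins. There is no depth.
- robot.sign_off(): hands the job in, once; it reports no verdict.
The state is a dict: "time": time; "joints": joint angles; "qd": joint speeds; "effort": joint torques, N m; "ee_pos": TCP position; "ee_rot": TCP orientation; "wrist_force": force on the tool from outside, world axes, zero at the start; "ft_torque": the same for the moment, N m; "opening": finger opening in mm.
Only numpy, scipy, OpenCV 4.12 (cv2) and the standard library are available. Lean on these libraries where they do the work, as an engineer would, in place of code of your own. Each camera call takes 0.05 s, during which the arm holds its last target.

## Working session

There is one attempt and no reset: what is moved stays moved. The work goes in short steps, Python scripts to look and compute and a tool call to move; the robot and the scene stay as the last step left them, time stands still between calls to the robot, and variables do not carry over. Pictures are saved under pics/ and viewed, and the job is handed in when it is done.

Besides the shell and the picture viewer there is one more tool, called after "Request:" by a JSON object that holds its "name" and its "arguments". carry_out: Moves the arm, as the interface text tells. Its arguments: {"type":"object","properties":{"plan":{"type":"array","items":{"type":"array"}},"force":{"type":"number"}},"required":["plan"]}

```bash
mkdir -p pics
python3 - <<'E'
from cell import robot
import cv2
s=robot.read_state()
for k,v in s.items(): print(k,v)
for n in ["scene","top","wrist"]:
    f=robot.grab_frame(n); cv2.imwrite(f"pics/{n}0.png",f["img"][:,:,::-1])
    print(n,f["fx"],f["fy"],f["cx"],f["cy"],f["T"].round(3).tolist(),[k for k in f])
E
```

```text
time 0.0
joints [ 1.31383271  0.69002471 -0.1945062   1.56637899  0.15729302  0.90250466
 -0.21513179]
qd [-1.97060935e-04  7.19883308e-04 -2.07674281e-04  2.28550077e-04
 -2.65685449e-04  1.12700205e-06 -1.03400292e-03]
effort [ 9.04556873e-05 -5.39595473e+01 -1.26660548e+00 -1.58540511e+01
  9.04003013e-03  9.34585783e-03  1.68934200e-06]
ee_pos [ 178.9211857  -598.10824233  215.34916236]
ee_rot [[-6.82145920e-04  9.58011838e-01  2.86727838e-01]
 [ 1.79972016e-03  2.86728617e-01 -9.58010157e-01]
 [-9.99998148e-01 -1.37472850e-04 -1.91974397e-03]]
wrist_force [ 0.06102321 -0.93092624  0.01672479]
ft_torque [ 0.03992079 -0.02210758 -0.04332188]
opening 85.21196512501521
scene 615.1500692988171 615.1500692988171 310.4703261743767 243.8297140746289 [[-0.811, 0.267, -0.521, -47.641], [-0.585, -0.396, 0.708, 969.298], [-0.018, 0.879, 0.477, 636.625], [0.0, 0.0, 0.0, 1.0]] ['img', 'fx', 'fy', 'cx', 'cy', 'T']
top 530.3339969263342 530.3339969263342 320.57541566857446 243.26296879833723 [[0.001, 0.998, -0.067, 484.446], [-1.0, 0.001, 0.002, 152.63], [0.002, 0.067, 0.998, 1130.716], [0.0, 0.0, 0.0, 1.0]] ['img', 'fx', 'fy', 'cx', 'cy', 'T']
wrist 371.64829954431775 371.64829954431775 317.60148595234017 232.55906125107396 [[0.287, 0.92, 0.267, 247.206], [-0.958, 0.276, 0.078, -578.35], [-0.002, -0.279, 0.96, 373.858], [0.0, 0.0, 0.0, 1.0]] ['img', 'fx', 'fy', 'cx', 'cy', 'T']
```

View pics/scene0.png

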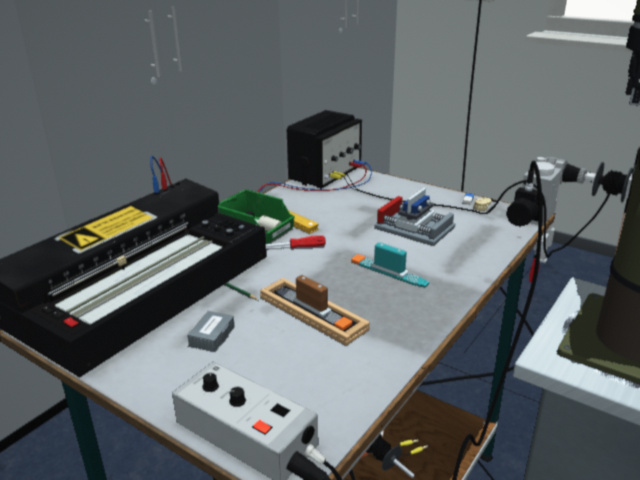

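View pics/top0.png

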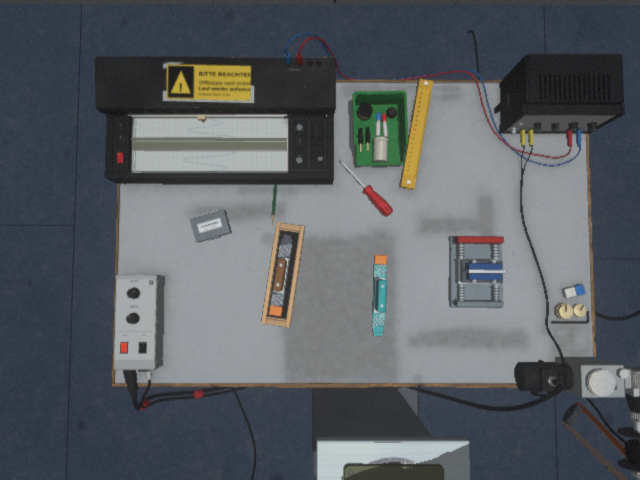

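View pics/wrist0.png

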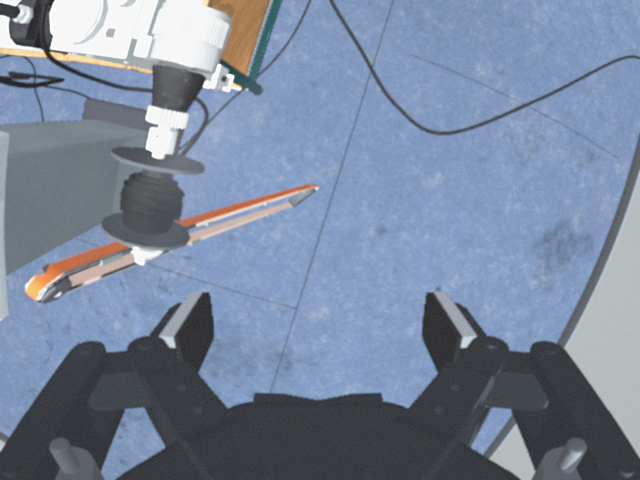

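```bash
cat > h.py <<'E'
import numpy as np, cv2
from cell import robot
def ray(f,u,v):
    d=np.array([(u-f["cx"])/f["fx"],-(v-f["cy"])/f["fy"],-1.0])
    R=f["T"][:3,:3]; return f["T"][:3,3],R@d
def onz(f,u,v,z):
    o,d=ray(f,u,v); return o+d*(z-o[2])/d[2]
def proj(f,p):
    q=f["T"][:3,:3].T@(np.asarray(p,float)-f["T"][:3,3])
    return f["cx"]+f["fx"]*q[0]/-q[2], f["cy"]-f["fy"]*q[1]/-q[2]
def tri(fa,pa,fb,pb):
    o1,d1=ray(fa,*pa);o2,d2=ray(fb,*pb)
    A=np.stack([d1,-d2],1);t=np.linalg.lstsq(A,o2-o1,rcond=None)[0]
    a=o1+d1*t[0];b=o2+d2*t[1]; return (a+b)/2,np.linalg.norm(a-b)
E
python3 - <<'E'
import cv2
i=cv2.imread("pics/top0.png"); s=cv2.imread("pics/scene0.png")
a=cv2.resize(i[210:340,250:320],None,fx=4.5,fy=4.5,interpolation=2)
b=cv2.resize(i[220:320,435:520],None,fx=5,fy=5,interpolation=2)
h=max(a.shape[0],b.shape[0]); import numpy as np
o=np.zeros((h,a.shape[1]+b.shape[1],3),np.uint8); o[:a.shape[0],:a.shape[1]]=a;o[:b.shape[0],a.shape[1]:]=b
cv2.imwrite("pics/z1.png",o); print(o.shape)
cv2.imwrite("pics/z2.png",cv2.resize(s[180:350,250:470],None,fx=3.5,fy=3.5,interpolation=2))
E
```

```text
(585, 740, 3)
```

View pics/z1.png

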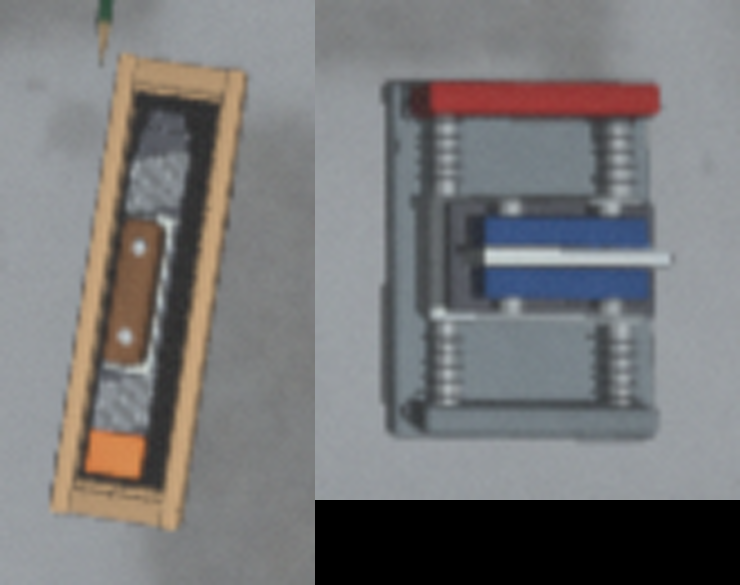

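View pics/z2.png

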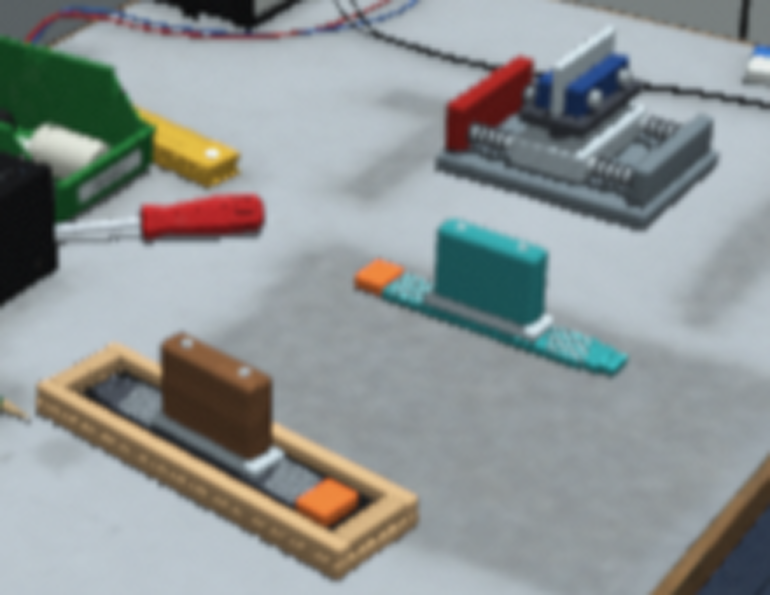

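```bash
cat > m.py <<'E'
from h import *
f=robot.grab_frame("top"); g=robot.grab_frame("scene")
img=f["img"]; hsv=cv2.cvtColor(img,cv2.COLOR_RGB2HSV)
def box(lo,hi,win,z,name,rot=True):
    x0,y0,x1,y1=win
    m=cv2.inRange(hsv,lo,hi)[y0:y1,x0:x1]
    n,l,st,c=cv2.connectedComponentsWithStats(m)
    k=1+np.argmax(st[1:,4]); cs,_=cv2.findContours((l==k).astype(np.uint8),cv2.RETR_EXTERNAL,cv2.CHAIN_APPROX_NONE)
    P=np.array([onz(f,p[0][0]+x0,p[0][1]+y0,z)[:2] for p in cs[0]],np.float32)
    r=cv2.minAreaRect(P); print(name,st[k,4],"centre",np.round(r[0],1),"size",np.round(r[1],1),"ang",round(r[2],2))
    pts=np.argwhere(l==k); q=np.array([onz(f,b+x0,a+y0,z)[:2] for a,b in pts]); mu=q.mean(0); w,v=np.linalg.eigh(np.cov((q-mu).T)); d=v[:,1]; print("   centroid",mu.round(1),"axis ang",np.degrees(np.arctan2(d[1],d[0])).round(2))
    return r
win=(255,215,312,332)
box((5,90,50),(13,190,150),win,69,"grip")
box((6,170,160),(16,255,255),win,21.5,"heelcap")
box((10,60,140),(25,150,255),win,19,"cradle")
sw=(440,225,520,315)
box((0,150,80),(5,255,255),sw,46,"red"); box((110,120,60),(125,255,255),sw,72,"blue")
box((0,0,190),(180,40,255),(460,262,515,280),89,"plate")
E
python3 m.py
```

```text
grip 215 centre [493.3 233.6] size [16.8 61.2] ang 81.37
   centroid [493.3 233.7] axis ang 171.19Traceback (most recent call last):
  File "m.py", line 15, in <module>
    box((6,170,160),(16,255,255),win,21.5,"heelcap")
    ~~~^^^^^^^^^^^^^^^^^^^^^^^^^^^^^^^^^^^^^^^^^^^^^
  File "m.py", line 8, in box
    k=1+np.argmax(st[1:,4]); cs,_=cv2.findContours((l==k).astype(np.uint8),cv2.RETR_EXTERNAL,cv2.CHAIN_APPROX_NONE)
        ~~~~~~~~~^^^^^^^^^^
    return _wrapfunc(a, 'argmax', axis=axis, out=out, **kwds)
    return bound(*args, **kwds)
ValueError: attempt to get argmax of an empty sequence
```

```bash
sed -i 's/(6,170,160),(16,255,255)/(6,140,120),(18,255,255)/; s/(10,60,140),(25,150,255)/(8,40,120),(28,150,255)/' m.py
sed -i '/^f=robot/a import pickle; pickle.dump((f,g),open("fr.pkl","wb"))' m.py
python3 m.py
python3 - <<'E'
import pickle,cv2
f,g=pickle.load(open("fr.pkl","rb"))
h=cv2.cvtColor(f["img"],cv2.COLOR_RGB2HSV)
for u,v in [(275,311),(255+5,320),(300,240),(480,239),(478,265),(480,271),(490,271),(500,271)]: print(u,v,h[v,u],f["img"][v,u])
E
```

```text
grip 213 centre [493.4 233.7] size [16.7 61.5] ang 81.25
   centroid [493.5 233.9] axis ang 171.24
heelcap 114 centre [418.4 245.4] size [18.6 25. ] ang 0.03
   centroid [418.2 245.2] axis ang 84.84
cradle 1274 centre [494.2 229.9] size [ 61.3 215.5] ang 81.65
   centroid [491.9 229.9] axis ang 171.43
red 210 centre [ 564.8 -176.3] size [10.3 90.4] ang 0.04
   centroid [ 565.4 -175.4] axis ang 89.12
blue 20 centre [ 487.7 -189.7] size [ 7. 18.] ang 11.27
   centroid [ 487.2 -189.7] axis ang 95.08
plate 51 centre [ 500.7 -175.8] size [ 2.  70.7] ang 0.04
   centroid [ 500.2 -170.2] axis ang 88.94
275 311 [ 13 160 212] [212 136  79]
260 320 [105   7 154] [150 152 154]
300 240 [ 16  94 190] [190 157 120]
480 239 [  1 161 154] [154  60  57]
478 265 [109 144 129] [ 56  82 129]
480 271 [ 90  13 202] [192 202 202]
490 271 [100  15 198] [186 194 198]
500 271 [101  18 197] [183 192 197]
```

Run:
```python
from h import *
import pickle
f,g=pickle.load(open("fr.pkl","rb"))
for a,b in [((469,271.6),(409,201)),((506.4,271.8),(425,189))]:
    print("plate",tri(f,a,g,b))
for p in [(449,236.4),(450,307),(566-0,308),]:
    print("base",onz(f,*p,12).round(1))
for z,p in [(46,(435+115/5,220+83/5)),(46,(435+343/5,220+85/5)),(38,(435+340/5,220+435/5)),(38,(435+110/5,220+435/5)),(72,(435+170/5,220+218/5)),(72,(435+170/5,220+300/5)),(72,(435+335/5,220+300/5)),(72,(435+335/5,220+218/5))]:
    print(z,onz(f,*p,z).round(1))
cv2.imwrite("pics/z3.png",cv2.resize(g["img"][180:250,365:465,::-1],None,fx=8,fy=8,interpolation=2))
```

```text
plate (array([ 500.24898122, -143.21022018,   75.70176515]), np.float64(3.7085741670233063))
plate (array([ 499.46202287, -217.18388993,   77.54809353]), np.float64(2.7410893711014626))
base [ 573.9 -121.1   12. ]
base [ 425.3 -120.9   12. ]
base [ 423.3 -364.4   12. ]
46 [ 570.8 -131.2   46. ]
46 [ 570.  -224.9   46. ]
38 [ 426.7 -223.2   38. ]
38 [ 426.7 -128.9   38. ]
72 [ 514.7 -145.5   72. ]
72 [ 482.  -144.9   72. ]
72 [ 482.  -210.7   72. ]
72 [ 514.7 -211.4   72. ]
```

View pics/z3.png

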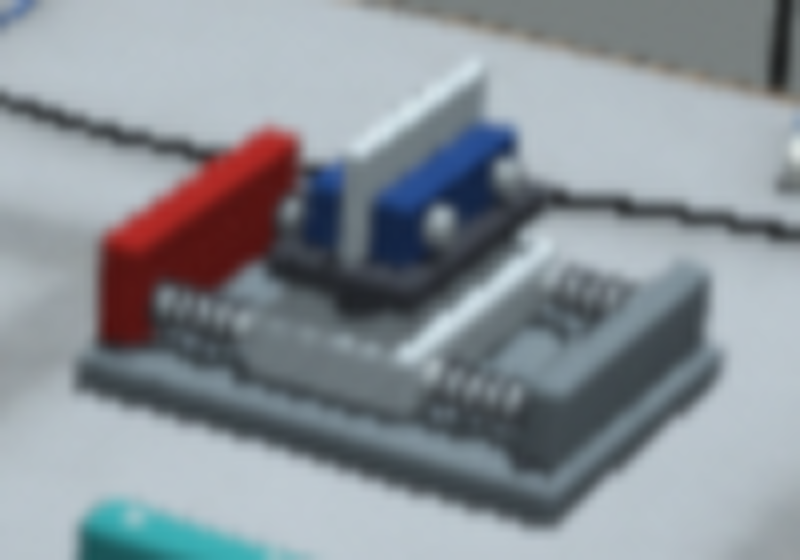

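Run:
```python
from h import *
import pickle
f,g=pickle.load(open("fr.pkl","rb"))
print(tri(f,(540,376),g,(525,207)),tri(f,(600,381),g,(547,178)))
for p in [(540,376),(600,381)]:
  for z in (0,100,200,300): print(p,z,onz(f,*p,z).round())
print(proj(f,(179,-598,216)),proj(g,(179,-598,216)),proj(g,(179,-598,400)))
cv2.imwrite("pics/z4.png",cv2.resize(g["img"][60:330,400:640,::-1],None,fx=3.2,fy=2.2*1,interpolation=2))
cv2.imwrite("pics/z5.png",cv2.resize(f["img"][330:480,480:640,::-1],None,fx=4,fy=4,interpolation=2))
```

```text
(array([ 292.39278286, -285.7865029 ,   59.7974798 ]), np.float64(2.4251624368902127)) (array([ 285.83737645, -389.61193566,   92.69253003]), np.float64(4.031997579825194))
(540, 376) 0 [ 280. -311.    0.]
(540, 376) 100 [ 299. -270.  100.]
(540, 376) 200 [ 317. -229.  200.]
(540, 376) 300 [ 335. -188.  300.]
(600, 381) 0 [ 270. -437.    0.]
(600, 381) 100 [ 289. -385.  100.]
(600, 381) 200 [ 308. -333.  200.]
(600, 381) 300 [ 327. -280.  300.]
(np.float64(765.0288138953886), np.float64(460.62082139595003)) (np.float64(629.5269777809183), np.float64(109.80467061053793)) (np.float64(648.9345680356433), np.float64(26.81711661539495))
```

View pics/z4.png

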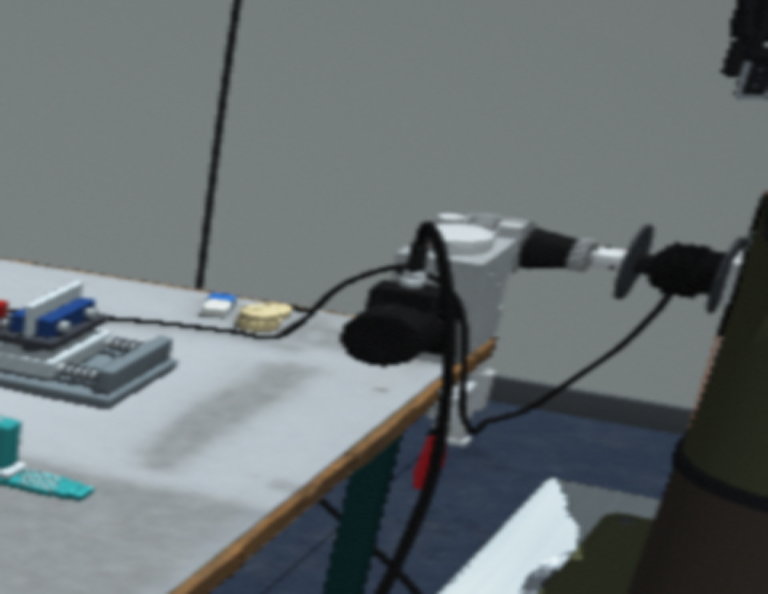

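View pics/z5.png

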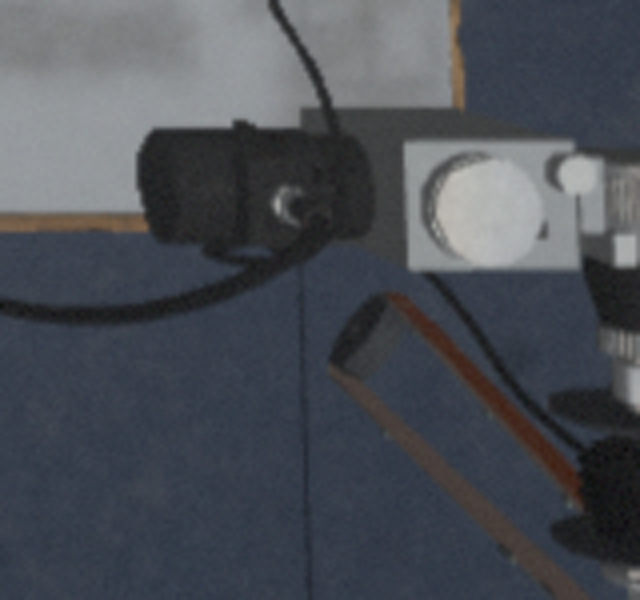

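```bash
cat > led.py <<'E'
import numpy as np
# tool down, jaw angle a = atan2(z_y,z_x)
class C:
    def __init__(s,p,a): s.p=np.array(p,float); s.a=a
    def to(s,p,a):
        d=np.array(p,float)-s.p; z=np.array([np.cos(s.a),np.sin(s.a)]); y=np.array([-np.sin(s.a),np.cos(s.a)])
        return [round(-d[2],1),round(float(d[:2]@y),1),round(float(d[:2]@z),1)],round(-(a-s.a),3)
E
python3 - <<'E'
from led import *
c=C([179.2,-598.8,216.2],np.arctan2(-.958,.2867)); r=np.radians
print(c.to([500,-177,276],r(-90)),c.to([493.4,233.7,216],r(-98.6)))
E
```

```text
([np.float64(-59.8), 428.3, -312.1], np.float64(0.291)) ([np.float64(0.2), 539.7, -707.5], np.float64(0.441))
```

Request:
{"name": "carry_out", "arguments": {"plan": [[85, [-60, 20, -15], 0.1], [85, [-60, 70, -50], 0.2], [85, [-60, 119, -87], 0.29], [85, [-60, 168, -122], 0.29], [85, [-60, 217, -158], 0.29], [85, [-60, 266, -194], 0.29], [85, [-60, 315, -230], 0.29], [85, [-60, 364, -266], 0.29], [85, [-60, 428, -312], 0.29], [85, [-60, 445, -370], 0.3], [85, [-60, 461, -427], 0.33], [85, [-60, 478, -485], 0.36], [85, [-50, 494, -543], 0.39], [85, [-30, 510, -600], 0.42], [85, [-10, 526, -655], 0.441], [85, [0, 540, -707.5], 0.441], [85, [0, 540, -707.5], 0.441], [85, [0, 540, -707.5], 0.441], [85, [0, 540, -707.5], 0.441]], "force": 110}}

```text
time: 2.72
ee_pos: [494.3, 231.8, 216.5]
ee_rot: [[0.001, 0.988, -0.153], [-0.001, -0.153, -0.988], [-1.0, 0.001, 0.001]]
wrist_force: [0.3, 0.3, 0.2]
opening: 85.2
```

Run:
```python
from h import *
s=robot.read_state(); print(s["time"],s["ee_pos"].round(2),s["ee_rot"].round(4).tolist(),s["wrist_force"])
f=robot.grab_frame("wrist"); cv2.imwrite("pics/w1.png",f["img"][:,:,::-1]); print(f["T"].round(3).tolist())
```

```text
2.725 [494.29 231.83 216.51] [[0.0006, 0.9883, -0.1526], [-0.001, -0.1526, -0.9883], [-1.0, 0.0008, 0.0009]] [0.34091084 0.30219806 0.23101515]
[[-0.152, 0.949, 0.275, 564.474], [-0.988, -0.147, -0.042, 220.895], [0.001, -0.278, 0.961, 374.962], [0.0, 0.0, 0.0, 1.0]]
```

View pics/w1.png

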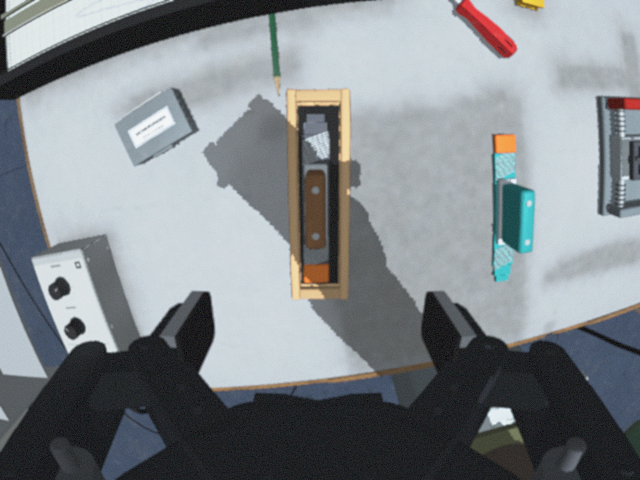

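```bash
cat >> h.py <<'E'
def wonz(f,u,v,z):
    x=(u-f["cx"]);y=(v-f["cy"]);r=np.hypot(x,y);th=r/f["fx"]
    d=np.array([np.sin(th)*x/r,-np.sin(th)*y/r,-np.cos(th)]);d=f["T"][:3,:3]@d;o=f["T"][:3,3]
    return o+d*(z-o[2])/d[2]
E
python3 - <<'E'
from h import *
f=robot.grab_frame("wrist"); im=f["img"]; hsv=cv2.cvtColor(im,cv2.COLOR_RGB2HSV)
cv2.imwrite("pics/w1z.png",cv2.resize(im[80:310,280:360,::-1],None,fx=2.6*2,fy=2.6,interpolation=2))
for p in [(315,190),(316,238)]: print("screw",wonz(f,*p,69).round(1))
def comp(lo,hi,z,n):
    m=cv2.inRange(hsv,lo,hi); m[:, :285]=0; m[:,355:]=0; m[:85]=0; m[305:]=0
    k,l,st,c=cv2.connectedComponentsWithStats(m); i=1+np.argmax(st[1:,4])
    P=np.array([wonz(f,b,a,z)[:2] for a,b in np.argwhere(l==i)],np.float32); r=cv2.minAreaRect(P)
    print(n,st[i],np.round(r[0],1),np.round(r[1],1),round(r[2],2))
comp((5,90,40),(13,200,160),69,"grip"); comp((5,140,120),(18,255,255),21.5,"cap"); comp((10,40,120),(28,150,255),19,"cradle")
E
```

```text
screw [513.8 230.9  69. ]
screw [472.3 236.5  69. ]
grip [303 263  28  21 462] [440.  241.2] [24.2 19.2] 81.89
cap [303 264  26  19 431] [420.6 245.3] [26.4 19.4] 84.32
cradle [ 286   89   65  211 5198] [495.7 230.3] [ 60.5 214.6] 81.78
```

View pics/w1z.png

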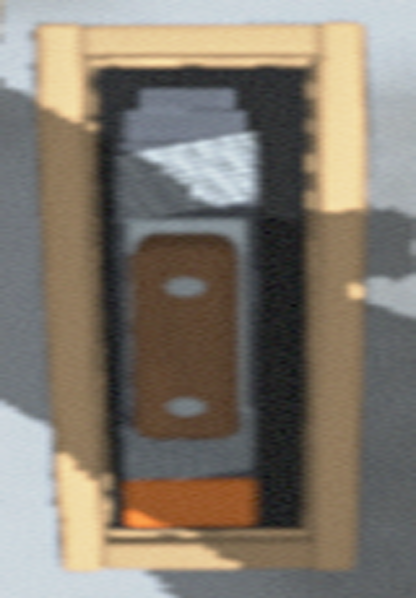

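Request:
{"name": "carry_out", "arguments": {"plan": [[60, [50, -1.4, -1.7], 0], [60, [100, -1.4, -1.7], 0], [60, [140, -1.4, -1.7], 0], [60, [160, -1.4, -1.7], 0], [60, [170.5, -1.4, -1.7], 0], [60, [170.5, -1.4, -1.7], 0], [60, [170.5, -1.4, -1.7], 0]], "force": 110}}

```text
time: 3.7
ee_pos: [493.4, 235.9, 46.7]
ee_rot: [[0.002, 0.989, -0.15], [0.001, -0.15, -0.989], [-1.0, 0.002, -0.001]]
wrist_force: [-1.0, -1.0, -0.7]
opening: 59.9
```

Run:
```python
from h import *
f=robot.grab_frame("wrist"); cv2.imwrite("pics/w2.png",f["img"][:,:,::-1])
```

```text
(no output)
```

View pics/w2.png

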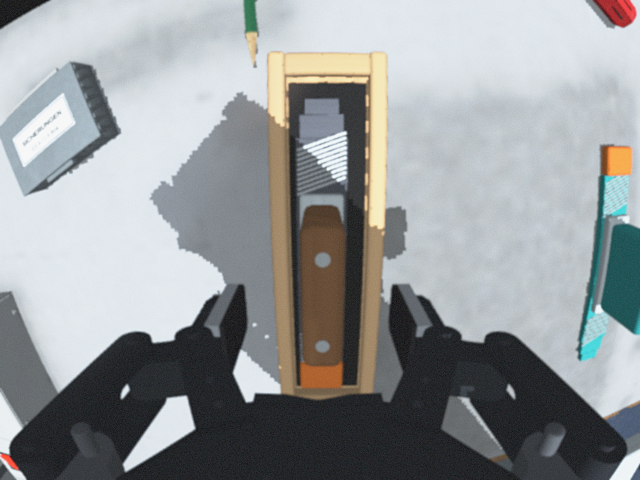

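Request:
{"name": "carry_out", "arguments": {"plan": [[60, [0.7, 0, 2.2], 0], [60, [0.7, 0, 2.2], 0], [15, [0.7, 0, 2.2], 0], [15, [0.7, 0, 2.2], 0], [15, [0.7, 0, 2.2], 0], [15, [0.7, 0, 2.2], 0], [15, [0.7, 0, 2.2], 0], [15, [0.7, 0, 2.2], 0]], "force": 110}}

```text
time: 4.75
ee_pos: [492.3, 233.7, 45.2]
ee_rot: [[0.0, 0.989, -0.149], [0.0, -0.149, -0.989], [-1.0, 0.0, -0.0]]
wrist_force: [-1.1, 0.0, 5.1]
opening: 16.3
```

Run:
```python
from h import *
s=robot.read_state(); print(s["ee_pos"],s["ee_rot"].round(4).tolist(),s["ft_torque"])
f=robot.grab_frame("wrist"); cv2.imwrite("pics/w3.png",f["img"][:,:,::-1])
```

```text
[492.26271204 233.72242565  45.1716485 ] [[0.0002, 0.9888, -0.1495], [0.0002, -0.1495, -0.9888], [-1.0, 0.0002, -0.0002]] [0.01289931 0.19867083 0.0041321 ]
```

View pics/w3.png

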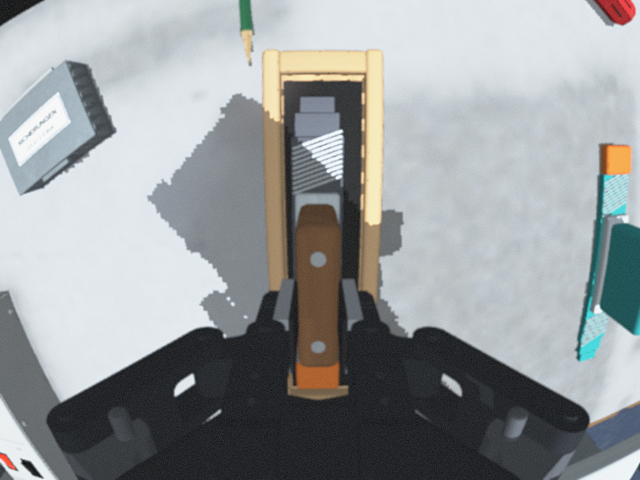

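Run:
```python
from led import *
r=np.radians
c=C([492.3,233.7,45.2],r(-98.6))
for p in [[492.3,233.7,150],[459,-177,150]]: print(c.to(p,r(-90)))
```

```text
([np.float64(-104.8), 0.0, 0.0], np.float64(-0.15))
([np.float64(-104.8), 28.5, 411.1], np.float64(-0.15))
```

Request:
{"name": "carry_out", "arguments": {"plan": [[15, [-10, 0, 0], 0], [15, [-30, 0, 0], 0], [15, [-60, 0, 0], 0], [15, [-90, 0, 0], 0], [15, [-105, 3, 30], 0], [15, [-105, 6, 75], -0.03], [15, [-105, 9, 120], -0.06], [15, [-105, 12, 165], -0.09], [15, [-105, 15, 210], -0.12], [15, [-105, 18, 255], -0.15], [15, [-105, 21, 300], -0.15], [15, [-105, 24, 345], -0.15], [15, [-105, 27, 385], -0.15], [15, [-105, 28.5, 411], -0.15], [15, [-105, 28.5, 411], -0.15], [15, [-105, 28.5, 411], -0.15], [15, [-105, 28.5, 411], -0.15]], "force": 110}}

```text
time: 6.92
ee_pos: [459.2, -175.6, 150.1]
ee_rot: [[0.0, 1.0, 0.002], [0.001, 0.002, -1.0], [-1.0, 0.0, -0.001]]
wrist_force: [-0.7, 0.1, -2.1]
opening: 15.8
```

Run:
```python
from h import *
s=robot.read_state(); print(s["ee_pos"],s["ee_rot"].round(4).tolist(),s["ft_torque"],s["wrist_force"])
for n in ["wrist","scene","top"]:
    f=robot.grab_frame(n); cv2.imwrite(f"pics/{n}4.png",f["img"][:,:,::-1])
    if n=="scene": cv2.imwrite("pics/s4z.png",cv2.resize(f["img"][120:260,340:500,::-1],None,fx=4.2,fy=4.2,interpolation=2))
```

```text
[ 459.15581793 -175.59658086  150.07435737] [[0.0001, 1.0, 0.0022], [0.0006, 0.0022, -1.0], [-1.0, 0.0001, -0.0006]] [0.0980589  0.03680747 0.06890641] [-0.65958957  0.13775876 -2.08025677]
```

View pics/wrist4.png

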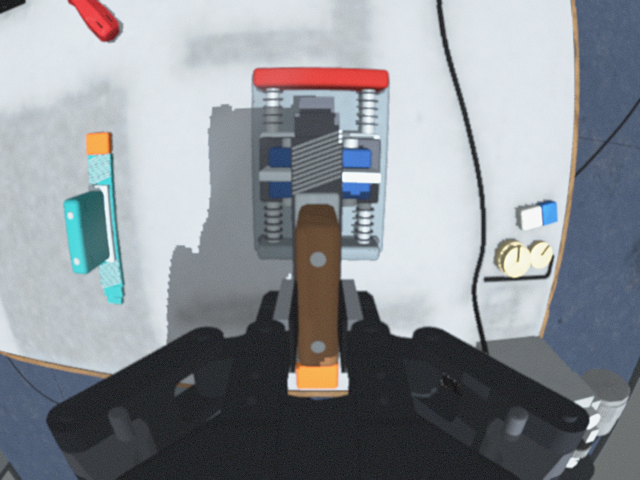

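View pics/s4z.png

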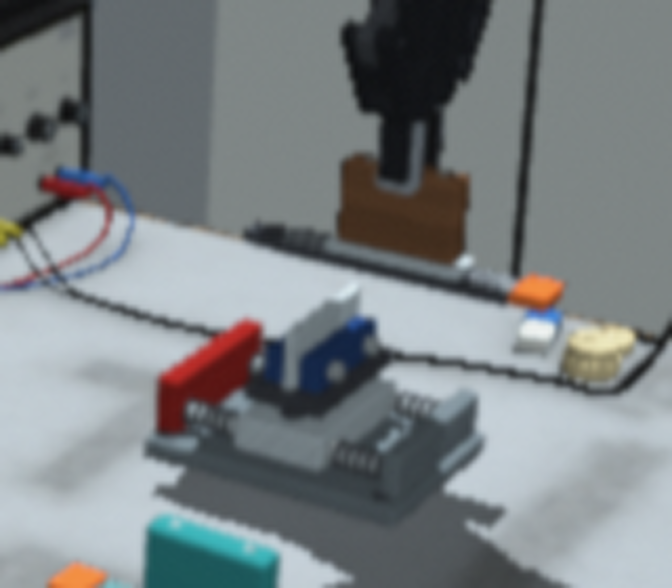

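Request:
{"name": "carry_out", "arguments": {"plan": [[15, [10, 0, 0.8], 0], [15, [18, 0, 0.8], 0], [15, [22, 0, 0.8], 0], [15, [22, 0, 0.8], 0], [15, [22, 0, 0.8], 0], [15, [22, 0, 0.8], 0]]}}

```text
time: 7.82
ee_pos: [459.1, -178.0, 128.2]
ee_rot: [[0.001, 1.0, -0.0], [-0.0, -0.0, -1.0], [-1.0, 0.001, 0.0]]
wrist_force: [-0.1, 0.3, -2.4]
opening: 16.1
```

Request:
{"name": "carry_out", "arguments": {"plan": [[15, [1, 0, 0], 0], [15, [1, 0, 0], 0]]}}

```text
time: 8.07
ee_pos: [458.9, -177.9, 127.0]
ee_rot: [[0.0, 1.0, -0.0], [-0.0, -0.0, -1.0], [-1.0, 0.0, 0.0]]
wrist_force: [0.1, 0.4, -2.0]
opening: 16.2
```

Request:
{"name": "carry_out", "arguments": {"plan": [[15, [1, 0, 0], 0], [15, [1, 0, 0], 0]]}}

```text
time: 8.32
ee_pos: [458.8, -177.9, 125.9]
ee_rot: [[-0.0, 1.0, -0.0], [-0.0, -0.0, -1.0], [-1.0, -0.0, 0.0]]
wrist_force: [-0.1, -0.2, -1.6]
opening: 15.8
```

Request:
{"name": "carry_out", "arguments": {"plan": [[15, [1, 0, 0], 0], [15, [1, 0, 0], 0]]}}

```text
time: 8.57
ee_pos: [458.9, -177.9, 124.9]
ee_rot: [[-0.0, 1.0, -0.0], [-0.0, -0.0, -1.0], [-1.0, -0.0, 0.0]]
wrist_force: [-0.3, 0.0, -2.5]
opening: 16.4
```

Request:
{"name": "carry_out", "arguments": {"plan": [[15, [1, 0, 0], 0], [15, [1, 0, 0], 0]]}}

```text
time: 8.82
ee_pos: [458.9, -177.9, 123.9]
ee_rot: [[-0.0, 1.0, -0.0], [-0.0, -0.0, -1.0], [-1.0, -0.0, 0.0]]
wrist_force: [-0.5, 0.3, -1.9]
opening: 16.0
```

Request:
{"name": "carry_out", "arguments": {"plan": [[15, [0.7, 0, 0], 0], [15, [0.7, 0, 0], 0]]}}

```text
time: 9.07
ee_pos: [458.9, -177.9, 123.3]
ee_rot: [[-0.0, 1.0, -0.0], [-0.0, -0.0, -1.0], [-1.0, -0.0, 0.0]]
wrist_force: [0.5, 0.6, -1.7]
opening: 16.2
```

Request:
{"name": "carry_out", "arguments": {"plan": [[15, [0.8, 0, 0], 0], [15, [0.8, 0, 0], 0]]}}

```text
time: 9.32
ee_pos: [458.9, -177.9, 122.4]
ee_rot: [[-0.0, 1.0, -0.0], [-0.0, -0.0, -1.0], [-1.0, -0.0, 0.0]]
wrist_force: [0.7, -0.1, -2.2]
opening: 16.0
```

Request:
{"name": "carry_out", "arguments": {"plan": [[15, [0.7, 0, 0], 0], [15, [0.7, 0, 0], 0]]}}

```text
time: 9.57
ee_pos: [458.9, -177.9, 121.8]
ee_rot: [[-0.0, 1.0, -0.0], [-0.0, -0.0, -1.0], [-1.0, -0.0, 0.0]]
wrist_force: [0.7, -0.1, -1.5]
opening: 16.5
```

Request:
{"name": "carry_out", "arguments": {"plan": [[15, [0.7, 0, 0], 0], [15, [0.7, 0, 0], 0]]}}

```text
time: 9.82
ee_pos: [458.9, -177.8, 121.1]
ee_rot: [[-0.0, 1.0, -0.0], [-0.0, -0.0, -1.0], [-1.0, -0.0, 0.0]]
wrist_force: [0.3, 0.4, -1.8]
opening: 16.3
```

Request:
{"name": "carry_out", "arguments": {"plan": [[15, [0.7, 0, 0], 0], [15, [0.7, 0, 0], 0]]}}

```text
time: 10.07
ee_pos: [458.9, -177.9, 120.3]
ee_rot: [[-0.0, 1.0, -0.0], [-0.0, -0.0, -1.0], [-1.0, -0.0, 0.0]]
wrist_force: [-1.0, -0.1, -2.4]
opening: 16.2
```

Request:
{"name": "carry_out", "arguments": {"plan": [[15, [0.7, 0, 0], 0], [15, [0.7, 0, 0], 0]]}}

```text
time: 10.32
ee_pos: [458.9, -177.9, 119.7]
ee_rot: [[-0.0, 1.0, -0.0], [-0.0, -0.0, -1.0], [-1.0, -0.0, 0.0]]
wrist_force: [0.6, 0.3, -1.7]
opening: 15.9
```

Request:
{"name": "carry_out", "arguments": {"plan": [[15, [0.7, 0, 0], 0], [15, [0.7, 0, 0], 0]]}}

```text
time: 10.58
ee_pos: [458.9, -177.9, 119.1]
ee_rot: [[0.0, 1.0, -0.0], [-0.0, -0.0, -1.0], [-1.0, 0.0, 0.0]]
wrist_force: [-0.8, -0.3, 0.1]
opening: 16.2
```

Request:
{"name": "carry_out", "arguments": {"plan": [[15, [0.6, 0, 0], 0], [15, [0.6, 0, 0], 0]]}}

```text
time: 10.82
ee_pos: [458.9, -177.9, 118.5]
ee_rot: [[0.0, 1.0, -0.0], [-0.0, -0.0, -1.0], [-1.0, 0.0, 0.0]]
wrist_force: [-0.4, 0.3, 1.4]
opening: 16.1
```

Request:
{"name": "carry_out", "arguments": {"plan": [[15, [0.6, 0, 0], 0], [15, [0.6, 0, 0], 0]]}}

```text
time: 11.08
ee_pos: [458.9, -177.9, 117.9]
ee_rot: [[0.0, 1.0, -0.0], [-0.0, -0.0, -1.0], [-1.0, 0.0, 0.0]]
wrist_force: [-1.5, 0.3, 2.9]
opening: 15.9
```

Run:
```python
from h import *
s=robot.read_state(); print(s["ee_pos"],s["ft_torque"],s["wrist_force"])
f=robot.grab_frame("wrist"); cv2.imwrite("pics/w5.png",f["img"][:,:,::-1])
f=robot.grab_frame("scene"); cv2.imwrite("pics/s5z.png",cv2.resize(f["img"][140:250,360:480,::-1],None,fx=5,fy=5,interpolation=2))
s=robot.read_state(); print(s["ee_pos"],s["ft_torque"],s["wrist_force"])
```

```text
[ 458.91802505 -177.88951221  117.89544382] [0.04346136 0.12030154 0.0264437 ] [-1.4798896   0.26852772  2.93121896]
[ 458.91878023 -177.87168265  117.88081854] [ 0.04600155  0.14578005 -0.02267159] [-0.72708996  0.78715422  3.15615012]
```

View pics/s5z.png

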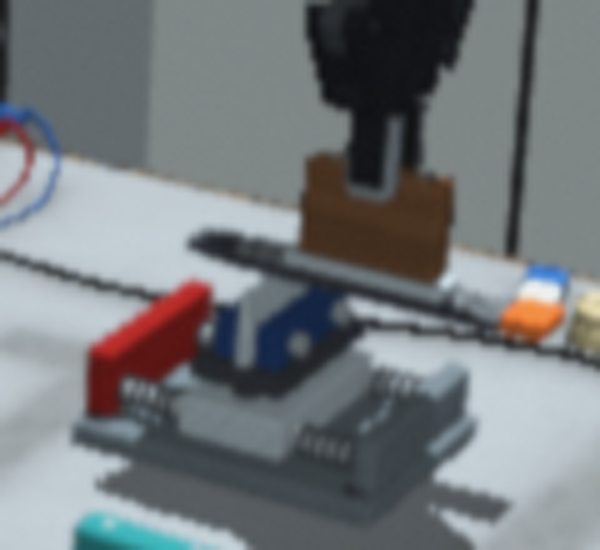

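Request:
{"name": "carry_out", "arguments": {"plan": [[15, [0.5, 2, 0], 0], [15, [1.0, 5, 0], 0], [15, [1.3, 9, 0], 0], [15, [1.3, 14, 0], 0]]}}

```text
time: 11.68
ee_pos: [470.6, -178.2, 116.6]
ee_rot: [[-0.005, 1.0, -0.001], [-0.0, -0.001, -1.0], [-1.0, -0.005, 0.001]]
wrist_force: [-5.2, -0.2, 9.4]
opening: 16.0
```

Run:
```python
from h import *
s=robot.read_state(); print(s["ee_pos"],s["ee_rot"].round(4).tolist(),s["ft_torque"],s["wrist_force"])
```

```text
[ 470.59926612 -178.19835521  116.5660388 ] [[-0.0046, 1.0, -0.0009], [-0.0005, -0.0009, -1.0], [-1.0, -0.0046, 0.0005]] [ 0.0289178   1.16703378 -0.04472283] [-5.21840668 -0.18864381  9.44743318]
```

Request:
{"name": "carry_out", "arguments": {"plan": [[15, [0, 5, 0], 0], [15, [0, 11, 0], 0], [15, [0, 17, 0], 0], [15, [0, 23, 0], 0], [15, [0, 29, 0], 0]]}}

```text
time: 12.3
ee_pos: [499.3, -178.4, 116.6]
ee_rot: [[-0.005, 1.0, -0.001], [-0.001, -0.001, -1.0], [-1.0, -0.005, 0.001]]
wrist_force: [-5.7, -0.5, 9.6]
opening: 16.2
```

Request:
{"name": "carry_out", "arguments": {"plan": [[15, [0, 6, 0], 0], [15, [0, 12, 0], 0], [15, [0, 18, 0], 0], [15, [0, 24, 0], 0], [15, [0, 30, 0], 0], [15, [0, 36, 0], 0]]}}

```text
time: 13.05
ee_pos: [535.8, -178.3, 116.3]
ee_rot: [[-0.005, 1.0, -0.001], [-0.001, -0.001, -1.0], [-1.0, -0.005, 0.001]]
wrist_force: [-3.9, -1.1, 5.5]
opening: 16.5
```

Request:
{"name": "carry_out", "arguments": {"plan": [[15, [-4, 2, 0], 0], [15, [-14, 3, 0], 0], [15, [-20, 3, 0], 0], [15, [-20, 3, 0], 0]]}}

```text
time: 13.55
ee_pos: [541.5, -178.0, 137.2]
ee_rot: [[0.002, 1.0, -0.0], [-0.0, -0.0, -1.0], [-1.0, 0.002, 0.0]]
wrist_force: [-0.2, 0.9, -1.7]
opening: 16.4
```

Run:
```python
from h import *
s=robot.read_state(); print(s["ee_pos"],s["ft_torque"],s["wrist_force"])
f=robot.grab_frame("wrist"); cv2.imwrite("pics/w6.png",f["img"][:,:,::-1])
f=robot.grab_frame("scene"); cv2.imwrite("pics/s6z.png",cv2.resize(f["img"][120:250,340:480,::-1],None,fx=4.5,fy=4.5,interpolation=2))
```

```text
[ 541.53477629 -177.96600206  137.18761985] [-0.00478201 -0.05290234  0.04441901] [-0.21809552  0.8818663  -1.73476602]
```

View pics/s6z.png

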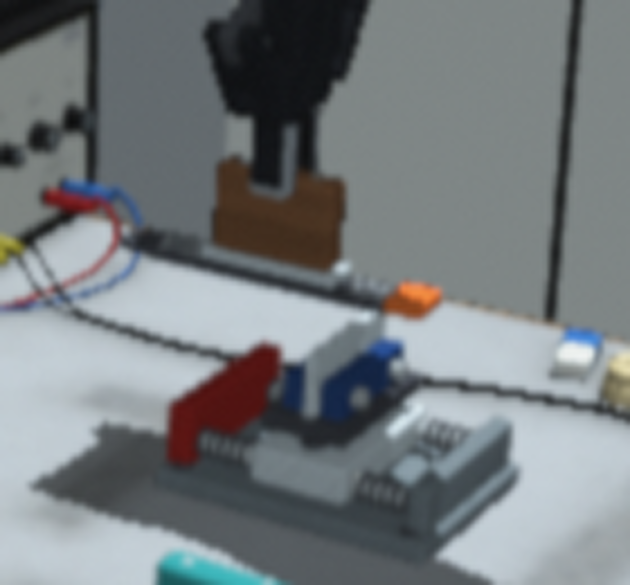

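View pics/w6.png

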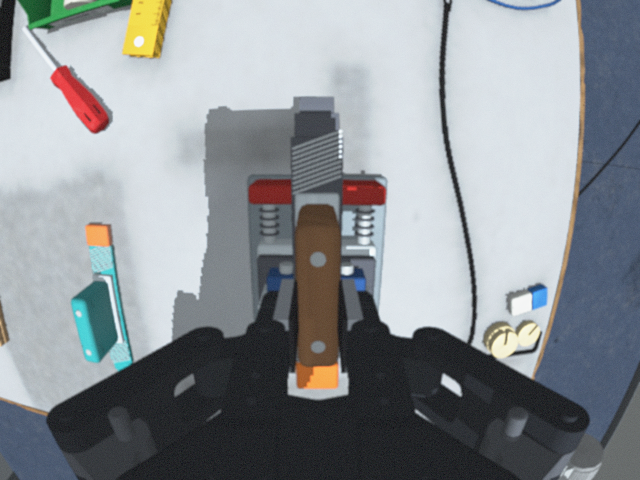

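Request:
{"name": "carry_out", "arguments": {"plan": [[15, [0, -15, 0], 0], [15, [0, -40, 0], 0], [15, [0, -65, 0], 0], [15, [0, -82, 0], 0], [15, [0, -83, 0], 0], [15, [0, -83, 0], 0], [15, [8, -83, 0], 0], [15, [14, -83, 0], 0], [15, [16, -83, 0], 0], [15, [16, -83, 0], 0]]}}

```text
time: 14.9
ee_pos: [457.9, -177.8, 120.2]
ee_rot: [[-0.0, 1.0, -0.0], [0.0, -0.0, -1.0], [-1.0, -0.0, -0.0]]
wrist_force: [0.8, 0.3, -1.9]
opening: 16.2
```

Request:
{"name": "carry_out", "arguments": {"plan": [[15, [1.5, 0, 0], 0], [15, [2.5, 0, 0], 0], [15, [2.5, 0, 0], 0]]}}

```text
time: 15.28
ee_pos: [458.0, -177.9, 118.2]
ee_rot: [[0.0, 1.0, -0.0], [-0.0, -0.0, -1.0], [-1.0, 0.0, 0.0]]
wrist_force: [-1.5, 0.7, 1.5]
opening: 16.2
```

Request:
{"name": "carry_out", "arguments": {"plan": [[15, [0.7, 2, 0], 0], [15, [1.2, 5, 0], 0], [15, [1.5, 9, 0], 0], [15, [1.5, 14, 0], 0]]}}

```text
time: 15.78
ee_pos: [469.8, -178.2, 116.7]
ee_rot: [[-0.004, 1.0, -0.001], [-0.001, -0.001, -1.0], [-1.0, -0.004, 0.001]]
wrist_force: [-5.9, 0.5, 8.6]
opening: 16.3
```

Request:
{"name": "carry_out", "arguments": {"plan": [[15, [0, 5, 0], 0], [15, [0, 11, 0], 0], [15, [0, 17, 0], 0], [15, [0, 23, 0], 0], [15, [0, 29, 0], 0]]}}

```text
time: 16.4
ee_pos: [498.5, -178.4, 116.7]
ee_rot: [[-0.005, 1.0, -0.001], [-0.001, -0.001, -1.0], [-1.0, -0.005, 0.001]]
wrist_force: [-5.2, 0.1, 8.7]
opening: 16.5
```

Request:
{"name": "carry_out", "arguments": {"plan": [[15, [0, 6, 0], 0], [15, [0.1, 12, 0], 0], [15, [0.2, 18, 0], 0], [15, [0.3, 24, 0], 0], [15, [0.4, 30, 0], 0], [15, [0.4, 37, 0], 0]]}}

```text
time: 17.15
ee_pos: [535.5, -178.4, 116.1]
ee_rot: [[-0.005, 1.0, -0.001], [-0.001, -0.001, -1.0], [-1.0, -0.005, 0.001]]
wrist_force: [-5.0, -0.4, 6.4]
opening: 16.2
```

Request:
{"name": "carry_out", "arguments": {"plan": [[15, [-4, 2, 0], 0], [15, [-14, 3, 0], 0], [15, [-20, 3, 0], 0], [15, [-20, 3, 0], 0]]}}

```text
time: 17.65
ee_pos: [541.5, -178.0, 136.8]
ee_rot: [[0.002, 1.0, -0.0], [-0.0, -0.0, -1.0], [-1.0, 0.002, 0.0]]
wrist_force: [0.2, -0.1, -2.1]
opening: 16.4
```

Request:
{"name": "carry_out", "arguments": {"plan": [[15, [0, -15, 0], 0], [15, [0, -40, 0], 0], [15, [0, -65, 0], 0], [15, [0, -82, 0], 0], [15, [0, -83, 0], 0], [15, [0, -83, 0], 0], [15, [8, -83, 0], 0], [15, [14, -83, 0], 0], [15, [15.7, -83, 0], 0], [15, [15.7, -83, 0], 0]]}}

```text
time: 18.9
ee_pos: [457.9, -177.8, 120.1]
ee_rot: [[-0.0, 1.0, -0.0], [0.0, -0.0, -1.0], [-1.0, -0.0, -0.0]]
wrist_force: [0.0, -0.6, -2.0]
opening: 16.2
```

Request:
{"name": "carry_out", "arguments": {"plan": [[15, [1.5, 0, 0], 0], [15, [2.5, 0, 0], 0], [15, [2.5, 0, 0], 0]]}}

```text
time: 19.27
ee_pos: [458.0, -177.9, 118.2]
ee_rot: [[0.0, 1.0, -0.0], [-0.0, -0.0, -1.0], [-1.0, 0.0, 0.0]]
wrist_force: [-0.2, -0.2, 2.0]
opening: 16.3
```

Request:
{"name": "carry_out", "arguments": {"plan": [[15, [0.7, 2, 0], 0], [15, [1.2, 5, 0], 0], [15, [1.5, 9, 0], 0], [15, [1.5, 14, 0], 0]]}}

```text
time: 19.77
ee_pos: [469.6, -178.2, 116.6]
ee_rot: [[-0.004, 1.0, -0.001], [-0.001, -0.001, -1.0], [-1.0, -0.004, 0.001]]
wrist_force: [-5.8, 0.0, 8.8]
opening: 16.0
```

Request:
{"name": "carry_out", "arguments": {"plan": [[15, [0, 5, 0], 0], [15, [0, 11, 0], 0], [15, [0, 17, 0], 0], [15, [0, 23, 0], 0], [15, [0, 29, 0], 0]]}}

```text
time: 20.4
ee_pos: [498.4, -178.4, 116.6]
ee_rot: [[-0.005, 1.0, -0.001], [-0.001, -0.001, -1.0], [-1.0, -0.005, 0.001]]
wrist_force: [-4.9, 0.5, 9.6]
opening: 16.0
```

Request:
{"name": "carry_out", "arguments": {"plan": [[15, [0, 6, 0], 0], [15, [0.1, 12, 0], 0], [15, [0.2, 18, 0], 0], [15, [0.3, 24, 0], 0], [15, [0.4, 30, 0], 0], [15, [0.4, 37, 0], 0]]}}

```text
time: 21.15
ee_pos: [535.4, -178.4, 116.0]
ee_rot: [[-0.005, 1.0, -0.001], [-0.001, -0.001, -1.0], [-1.0, -0.005, 0.001]]
wrist_force: [-4.3, 0.6, 6.7]
opening: 16.2
```

Request:
{"name": "carry_out", "arguments": {"plan": [[15, [-4, 2, 0], 0], [15, [-14, 3, 0], 0], [15, [-34, 3, 0], 0], [15, [-34, 3, 0], 0], [15, [-34, 3, 0], 0], [15, [-34, 3, 0], 0]]}}

```text
time: 21.9
ee_pos: [540.4, -177.7, 149.3]
ee_rot: [[-0.001, 1.0, -0.0], [0.0, -0.0, -1.0], [-1.0, -0.001, -0.0]]
wrist_force: [-0.4, -0.2, -1.7]
opening: 16.2
```

Run:
```python
from h import *
s=robot.read_state(); print(s["ee_pos"],s["ee_rot"].round(4).tolist(),s["ft_torque"],s["wrist_force"])
f=robot.grab_frame("wrist"); cv2.imwrite("pics/w7.png",f["img"][:,:,::-1])
f=robot.grab_frame("scene"); cv2.imwrite("pics/s7z.png",cv2.resize(f["img"][110:250,340:480,::-1],None,fx=4,fy=4,interpolation=2))
from led import *
r=np.radians
c=C([541,-177.9,150.2],r(-90))
for p in [[494,231.5,150],[494,231.5,47]]: print(c.to(p,r(-98.4)))
```

```text
[ 540.38715495 -177.74556815  149.28945315] [[-0.0013, 1.0, -0.0001], [0.0003, -0.0001, -1.0], [-1.0, -0.0013, -0.0003]] [-0.0042747  -0.00820138  0.005801  ] [-0.37956484 -0.21975369 -1.69240568]
([np.float64(0.2), -47.0, -409.4], np.float64(0.147))
([np.float64(103.2), -47.0, -409.4], np.float64(0.147))
```

View pics/s7z.png

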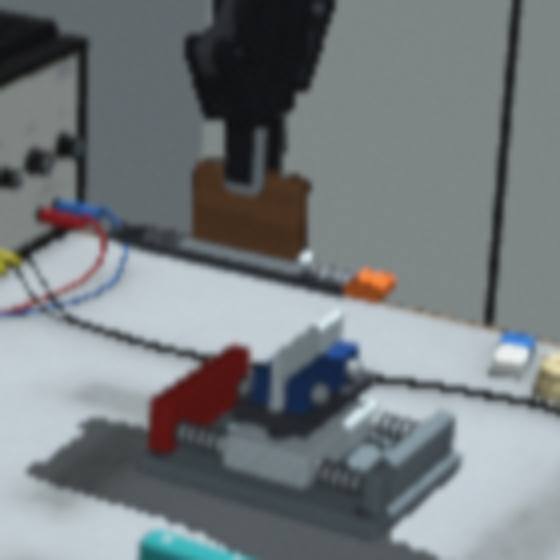

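View pics/w7.png

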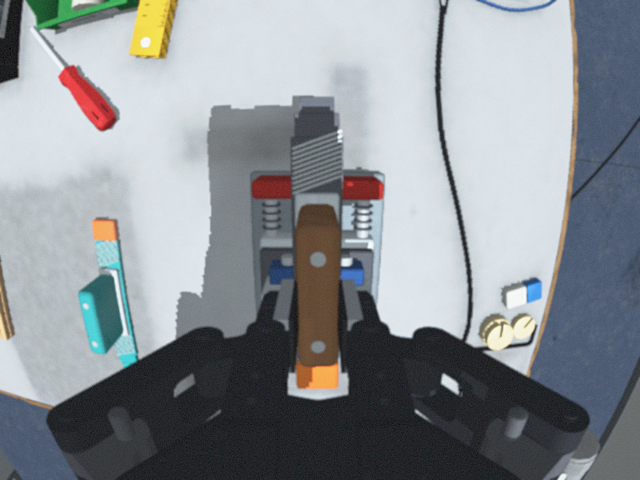

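Request:
{"name": "carry_out", "arguments": {"plan": [[15, [0, -5, -40], 0.02], [15, [0, -10, -85], 0.04], [15, [0, -15, -130], 0.06], [15, [0, -20, -175], 0.08], [15, [0, -25, -220], 0.1], [15, [0, -30, -265], 0.12], [15, [0, -36, -310], 0.147], [15, [0, -42, -355], 0.147], [15, [10, -47, -395], 0.147], [15, [25, -47, -408.5], 0.147], [15, [45, -47, -408.5], 0.147], [15, [60, -47, -408.5], 0.147], [15, [60, -47, -408.5], 0.147], [15, [60, -47, -408.5], 0.147], [15, [60, -47, -408.5], 0.147]]}}

```text
time: 23.88
ee_pos: [494.6, 230.6, 90.6]
ee_rot: [[0.001, 0.989, -0.147], [0.001, -0.147, -0.989], [-1.0, 0.001, -0.001]]
wrist_force: [0.4, -0.6, -2.0]
opening: 16.6
```

Run:
```python
from h import *
s=robot.read_state(); print(s["ee_pos"],s["ee_rot"].round(4).tolist(),s["wrist_force"])
f=robot.grab_frame("wrist"); cv2.imwrite("pics/w8.png",f["img"][:,:,::-1])
s=robot.read_state(); print(s["ee_pos"])
f=robot.grab_frame("top"); cv2.imwrite("pics/t8z.png",cv2.resize(f["img"][200:350,240:330,::-1],None,fx=4,fy=4,interpolation=2))
```

```text
[494.59661097 230.55968972  90.64599984] [[0.0013, 0.9891, -0.1472], [0.0005, -0.1472, -0.9891], [-1.0, 0.0012, -0.0007]] [ 0.36201136 -0.55775186 -2.01394712]
[494.52039572 230.66085061  90.6173403 ]
```

View pics/w8.png

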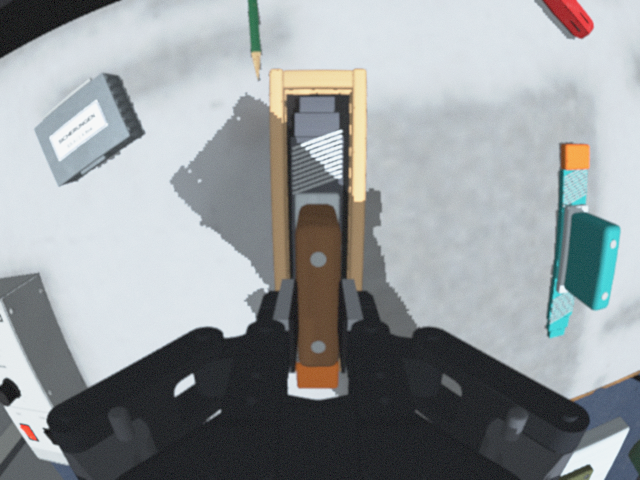

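Request:
{"name": "carry_out", "arguments": {"plan": [[15, [12, 0, 0], 0], [15, [24, 0, 0], 0], [15, [34, 0, 0], 0], [15, [40, 0, 0], 0], [15, [42, 0, 0], 0], [15, [42, 0, 0], 0], [15, [42, 0, 0], 0]]}}

```text
time: 24.85
ee_pos: [494.3, 230.7, 48.3]
ee_rot: [[0.001, 0.989, -0.147], [0.0, -0.147, -0.989], [-1.0, 0.001, -0.0]]
wrist_force: [0.8, 0.4, -1.8]
opening: 16.3
```

Request:
{"name": "carry_out", "arguments": {"plan": [[15, [1.5, 0, 0], 0], [15, [3, 0, 0], 0], [15, [3, 0, 0], 0]]}}

```text
time: 25.22
ee_pos: [494.2, 230.7, 45.2]
ee_rot: [[0.0, 0.989, -0.147], [0.0, -0.147, -0.989], [-1.0, 0.0, -0.0]]
wrist_force: [-1.2, 0.1, 1.1]
opening: 16.0
```

Request:
{"name": "carry_out", "arguments": {"plan": [[20, [0, 0, 0], 0], [26, [0, 0, 0], 0], [36, [0, 0, 0], 0], [45, [0, 0, 0], 0], [45, [0, 0, 0], 0], [45, [-15, 0, 0], 0], [45, [-45, 0, 0], 0], [45, [-90, 0, 0], 0], [45, [-130, 0, 0], 0], [45, [-130, 0, 0], 0], [45, [-130, 0, 0], 0]]}}

```text
time: 26.6
ee_pos: [493.6, 230.3, 175.2]
ee_rot: [[-0.0, 0.989, -0.147], [-0.0, -0.147, -0.989], [-1.0, -0.0, 0.0]]
wrist_force: [0.4, -0.2, -1.6]
opening: 45.2
```

Run:
```python
from h import *
f=robot.grab_frame("wrist"); cv2.imwrite("pics/w9.png",f["img"][:,:,::-1])
g=robot.grab_frame("scene"); cv2.imwrite("pics/s9z.png",cv2.resize(g["img"][170:360,180:480,::-1],None,fx=2.6,fy=2.6,interpolation=2))
```

```text
(no output)
```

View pics/w9.png

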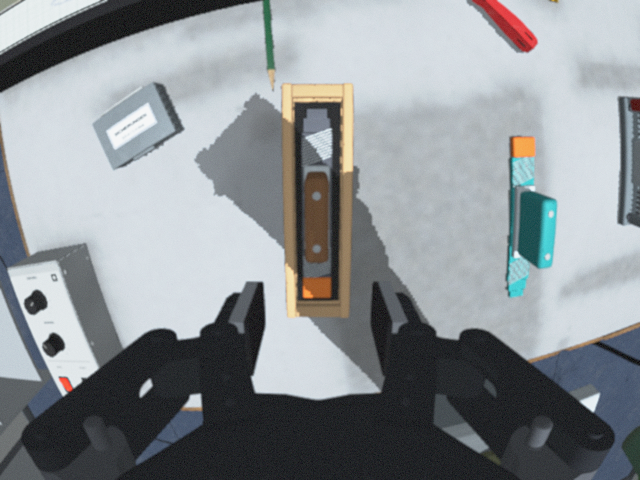

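View pics/s9z.png

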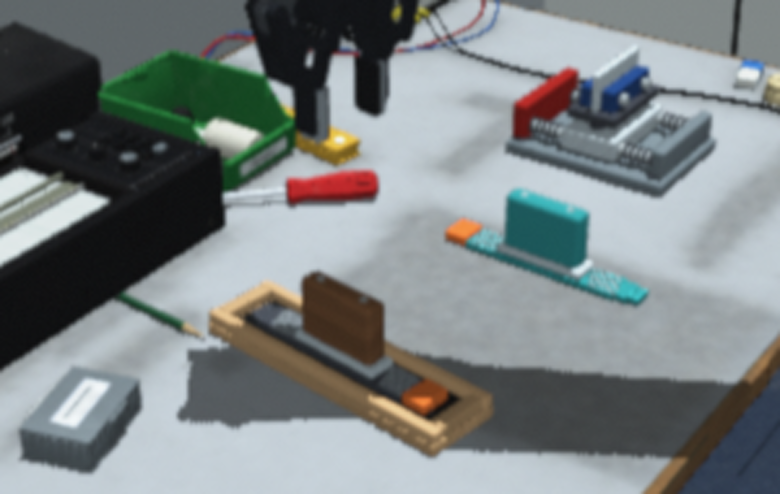

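Run:
```python
from cell import robot
s=robot.read_state(); print(s["time"],s["wrist_force"],abs(s["qd"]).max()); robot.sign_off()
```

```text
26.7 [ 0.61380656 -0.24114072  0.41046054] 0.011707347857968946
the job is handed in; nothing more can be done
```

I took the file from its cradle, made three forward strokes across the plate edge, laid the file back, and handed the job in at 26.7 s. `sign_off` gives no verdict, so I don't know how it was judged.

- **Plate edge:** found by touch at about 86 mm above the table.
- **Strokes:** each ran the grip from about 40 mm before the edge line to about 37 mm past it, with the file lifted about 20 mm for both returns.
- **Pressing force:** about 11 N over the first part and middle of each stroke, falling to about 8–9 N at the far end. Friction read about 4–6 N forward. These are spot readings, because the force can only be read when a move ends. I had no reading of the press and drag joints themselves.
- **Last checks:** the pictures show the file flat and centred in its cradle, with the fingers open and well clear. The plate stands free, and the box, screwdriver and turquoise file show no sign of having moved. I judged these by eye and did not re-measure positions.
- **Two readings that disagreed at first:** the wrist force showed −1.6 N just after release but had settled to +0.4 N at hand-in. One early position reading was about 2 mm off because the arm was still settling; I corrected it before gripping.

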